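# Turn the tool carousel to its empty fork and hang the screwdriver there

### The arm

A 7-joint arm with a two-finger parallel gripper is mounted at the origin on the work surface. World frame = base frame: x ahead of the robot, y to its left, z up, the work surface at z = 0. Lengths are in m, angles in rad, forces in N, time in s.
With the tool pointing down it reaches from about 0.425 to 0.875 m from the base axis. Payload 4.7 kg.
Tool frame: the origin (TCP) lies midway between the tips of the shut fingers; the grasp point (between the pads) lies 19 mm behind it; x points along the fingers, y is the direction in which the jaws open and shut, and the axes are right-handed (so a half turn about x gives the same grasp; the last joint's range is limited). The gripper opens to 87 mm and grips with 3 to 60 N. Pads are 19 mm wide; open, the fingers measure 117 mm over their backs; the gripper's body (75 mm by 190 mm) begins 51 mm behind the grasp point.
Start: joints at [1.199, 0.321, -0.07, 1.45, 0.023, 1.371, -0.057], TCP at [0.245, -0.602, 0.223] pointing down, gripper open.
Joint ranges: [-2.86, 2.86], [-0.3, 2.09], [-1.38, 1.24], [0.06, 2.45], [-1.56, 4.7], [0.09, 2.05], [-2.69, 2.69]. Speed limits (rad/s): [2.57, 2.57, 3.14, 3.14, 3.14, 3.14, 3.14].

### API

Orientations are given as a unit quaternion [x, y, z, w].
In Python, from plant import bot, read_camera, camera_model gives the robot as it stands.
- The arm moves only by the shell command python3 -m creep 'ROWS' [OPENING]. ROWS is JSON, a list of rows, each an object of numbers: "x", "y", "z": the shift along the tool's x, y, z in mm; "wx", "wy", "wz": the turn, a rotation vector about the tool's x, y, z in rad. A call has 1 to 20 rows; each row shifts and turns the commanded pose from where the row before left it, along the tool's axes as they then stand; what a row does not reach is not made up. A row lasts 1/10 s, in which the tool goes at most 50 mm and 8.59 degrees, less where a joint would pass 70% of its speed; a pose out of reach is approached as far as the arm can. A call with a gripper value outside its range is refused whole. OPENING is the finger opening in mm, from 0 to 87, set as the call begins (- or left out, the last holds). The fingers move at their own pace and stop on an object; the grip force is fixed at half the most. Time passes only in rows, so rows that do not move let the fingers close. It gives the time, the measured TCP pose, the force and the opening at its end, in the units of the state.
- bot.sense(): the state, without advancing time (a new reading comes with each control period).
- read_camera(name): name is "scene" or "top" or "wrist"; returns (picture, depth): 400x640x3 uint8, blue, green, red; 400x640 float32, m along the optical axis (not along the pixel's ray), 0 where there is no reading.
- camera_model(name): a dict with "fx", "fy", "cx", "cy" (pixels), "k1" (the pictures are not rectified: a ray, as slopes to the right and down, at radius r is drawn at 1 + k1 r^2 times it, then the intrinsics apply), "rvec" (rotation vector, rad) and "tvec" (3), from world to camera coordinates, as OpenCV has them. Camera axes: x right, y down, z forward; pixel columns grow to the right and rows downward; lengths in m; the calibration is good to about 2 mm. A picture is of the moment at which its call begins: read the wrist's pose just before it. camera_model takes no time and is no camera call; for the wrist camera it gives the pose at the moment of the call.
- bot.hand_in(): hands the job in, once; it reports no verdict.
The state is a dict: "t": time; "joint_positions": joint angles; "qd": joint speeds; "joint_torque": joint torques, N m; "tcp_pos": TCP position; "tool_rot": TCP orientation; "ft_force": force on the tool from outside, world axes, zero at the start; "ft_torque": the same for the moment, N m; "width": finger opening in m.
Only numpy, scipy, OpenCV 4.12 (cv2) and the standard library are available. Lean on these libraries where they do the work, as an engineer would, in place of code of your own. Each camera call takes 0.05 s, during which the arm holds its last target. There are 200 camera calls.

### The job

First turn the tool carousel by one of its pegs until the empty fork stands over the pointer on the foot. Then take the screwdriver out of the wooden block and hang it upright in that fork: ease it in above the raised lips until its collar bears lightly on the fork's back plate for a moment, then set it down (do not drop it) behind the lips and let go. Be gentle, the fork is only finger-tight; leave the fork over the pointer, and the cup, jar and tin where they are.

Things in the scene. Friction and masses are not known exactly. Their poses are not given: they have to be found in the camera images.
- stand: Rotary tool stand, fixed to the table: dark steel foot, 210 mm across and 18 mm high, with an upright column. Origin on the column's axis at table height; z is up; -x points from the axis to the pointer, a bar 12 mm wide with a round end that sticks out of the foot to 153 mm from the axis, 14 mm high.
- pointer (a point): A point on the pointer, 113.5 mm from the column's axis, 12 mm above the table: where the empty fork has to stand, seen from above.
- carousel: Turning part of the stand: hub with four forks at right angles, three of them holding fixed tools (tops up to 250 mm above the table). Origin on the column's axis at table height, z up; -x points along the empty fork (same as the stand's -x when over the pointer). Starts 0.7 to 2.1 rad counter-clockwise of it, seen from above; turns both ways against 0.35 N m of friction and stays where left.
- hub_top (a point): Centre of the upper of the two dark steel hub plates (150 mm across), on the column's axis at the plate's top, 172 mm above the table. A steel nut 28 mm across stands 10 mm high on it.
- turn_peg (a point): Turning peg above the empty fork's arm: round, upright, 14 mm across, standing 40 mm above the upper hub plate (172 to 212 mm above the table), 56 mm from the column's axis. The point is on its axis, 15 mm below its top. The three other arms have the same peg.
- fork_in (a point): Empty fork: where the middle of its seat would be if pushed fully in, at the prongs' top (160 mm above the table), 113.5 mm from the axis along the carousel's -x. In fact the fork, with back plate and lips, is pulled out along that line and clamped 6 to 32 mm farther out than this point, not reported: feel for the back plate. Pushing it with over 12 N, or down with over 25 N, slips the clamp.
- seat_in (a point): The same point, 3 mm higher. Fork: two rigid prongs 8 mm wide, 12 mm high, 16 mm apart, along the carousel's x. The seat is 37 mm long: the back plate's face (40 mm wide, top 180 mm above the table) is 18.5 mm inward of the seat's middle, the lips (6 mm long, 6 mm higher than the prongs) begin 18.5 mm outward; flared tips run 14 mm beyond the lips. All pulled out together.
- driver_handle (a point): Screwdriver, 0.11 to 0.22 kg: black round handle 28 mm across, 80 mm long, on a steel collar 34 mm across, 6 mm thick; round shank 8 mm across, 85 mm long below. Point: middle of the handle, 46 mm above the collar's underside; z up along it. At the start it stands loose in the block, collar on top (point 146 mm above the table); seated with its collar on the prongs, 206 mm.
- driver: The same screwdriver; origin on its axis at the underside of the collar, z up along the handle.
- block: Fixed wooden block, 85 x 85 mm and 100 mm high, with an upright 14 mm through hole in the middle in which the screwdriver stands. Origin at the centre of its underside.
- cup: Bystander: loose paper-white cup, 76 mm across the rim, 90 mm high; origin at the centre of its underside.
- jar: Bystander: loose glass jar with steel lid, 68 mm across, 100 mm high; origin at the centre of its underside.
- tin: Bystander: loose flat metal tin, 100 x 65 mm, 30 mm high; origin at the centre of its underside.
Mind the look-alikes: they are no part of the job. Of the things like the driver, leave any that is yellow; of the rest the larger one is meant.

How it is judged:
By the outcome, as a careful person would: the job done as asked, in the order asked, and still so for the second after the job is handed in, with the robot touching nothing.
It also fails if it takes over 72 s, if anything falls off the work surface, if the arm or the gripper's body presses on something with over 40 N, if the wrist force passes 120 N, or if a joint passes its speed limit or range.

## Working session

There is one attempt and no reset: what is moved stays moved. The work goes in short steps, Python scripts to look and compute and a shell command to move; the robot and the scene stay as the last step left them, time stands still between calls to the robot, and variables do not carry over. Pictures are saved under pics/ and viewed, about 8 in all and at most 12, crops included, and the job is handed in when it is done.

```bash
mkdir -p pics; ls
cat > h.py <<'E'
import numpy as np, cv2
from scipy.spatial.transform import Rotation as R
from plant import bot, read_camera, camera_model
def grab(n,tag):
    m=camera_model(n); p,d=read_camera(n); cv2.imwrite(f'pics/{tag}.png',p); np.savez(f'pics/{tag}.npz',p=p,d=d,**{k:np.array(v) for k,v in m.items()}); return p,d,m
def load(tag):
    z=np.load(f'pics/{tag}.npz'); return z['p'],z['d'],{k:z[k] for k in z.files}
def rays(m,uv):
    uv=np.atleast_2d(np.array(uv,float)); s=np.c_[(uv[:,0]-m['cx'])/m['fx'],(uv[:,1]-m['cy'])/m['fy']]; u=s.copy()
    for _ in range(20): u=s/(1+m['k1']*(u**2).sum(1,keepdims=True))
    Rm=R.from_rotvec(np.ravel(m['rvec'])).as_matrix(); o=-Rm.T@np.ravel(m['tvec'])
    return o,np.c_[u,np.ones(len(u))]@Rm   # dirs with unit optical depth
def onplane(m,uv,z):
    o,d=rays(m,uv); return o+d*((z-o[2])/d[:,2])[:,None]
def at(m,d,uv):
    o,r=rays(m,uv); uv=np.atleast_2d(uv).astype(int); return o+r*d[uv[:,1],uv[:,0]][:,None]
def cloud(m,d):
    v,u=np.nonzero(d>0); o,r=rays(m,np.c_[u,v]); return o+r*d[v,u][:,None],u,v
E
python3 - <<'E'
from h import *
for n in ('scene','top'):
    p,d,m=grab(n,n+'0'); o,_=rays(m,[[320,200]]); print(n,o,m['fx'],m['k1'],(d>0).mean())
s=bot.sense(); print(s['t'],s['tcp_pos'],R.from_quat(s['tool_rot']).as_matrix().round(3),s['ft_force'])
a=cv2.imread('pics/scene0.png');b=cv2.imread('pics/top0.png')
cv2.imwrite('pics/both.png',cv2.resize(np.vstack([a,b]),(480,600)))
E
```

```text
pics
scene [ 1.39127628 -0.35927195  0.92392927] 516.5381046679587 0.052056787776499004 0.9939375
top [0.28907931 0.03775077 1.20904508] 442.335628678363 -0.12373130612997314 0.9959296875
0.1 [ 0.24438462 -0.60179026  0.22158455] [[-0.001  0.376 -0.926]
 [ 0.002 -0.926 -0.376]
 [-1.    -0.002  0.   ]] [ 0.3797416   0.20546461 -0.48146707]
```

View pics/top0.png

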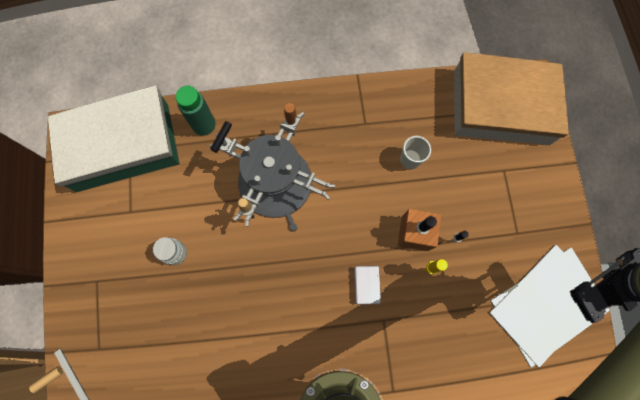

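View pics/scene0.png

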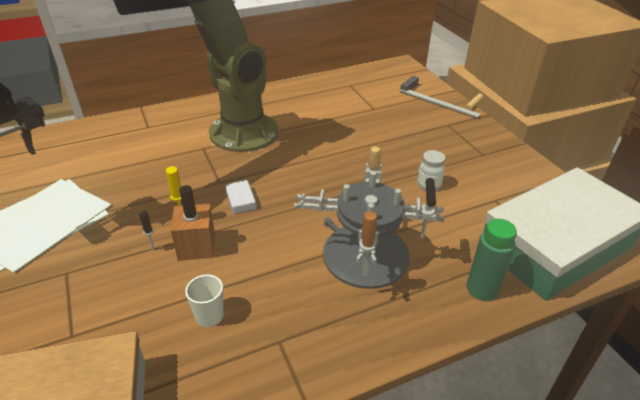

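Both views show the following. The stand is at top (270,165), with the empty fork toward (325,188) and the pointer toward (291,222). Driver candidates are the black handle in the wooden block at top (427,225), a smaller black one at (461,236), a yellow one at (437,267), and the black tool fixed in the carousel at (222,137). I choose the one in the block, as it is black, the larger, and standing in the block.

Run:
```python
from h import *
from scipy.optimize import least_squares
def circ(P):
    f=least_squares(lambda q:np.hypot(P[:,0]-q[0],P[:,1]-q[1])-q[2],[*P.mean(0)[:2],.02],loss='soft_l1',f_scale=.002); return f.x.round(4)
ps,ds,ms=load('scene0'); pt,dt,mt=load('top0')
C={}
for n,(p,d,m) in dict(s=(ps,ds,ms),t=(pt,dt,mt)).items(): C[n]=cloud(m,d)
P,u,v=C['t']
# hub plate top
near=np.hypot(P[:,0]-onplane(mt,[270,165],.172)[0,0],P[:,1]-onplane(mt,[270,165],.172)[0,1])
k=(near<.085)&(abs(P[:,2]-.172)<.004); print('hub',P[k].mean(0),k.sum())
img=np.zeros((400,640),np.uint8); img[v[k],u[k]]=255
c=max(cv2.findContours(img,0,cv2.CHAIN_APPROX_NONE)[0],key=cv2.contourArea)[:,0]
print('hub circ',circ(onplane(mt,c,.172)))
for n in 'st':
    P,u,v=C[n]
    A=onplane(mt,[270,165],.172)[0]
    k=(np.hypot(P[:,0]-A[0],P[:,1]-A[1])<.09)&(P[:,2]>.206)&(P[:,2]<.216)
    img=np.zeros((400,640),np.uint8); img[v[k],u[k]]=255
    N,l,st,cen=cv2.connectedComponentsWithStats(img); mm=ms if n=='s' else mt
    print(n,'pegs',[(st[i,4],onplane(mm,cen[i],.212)[0].round(4)) for i in range(1,N) if st[i,4]>3])
print('pointer tip', onplane(mt,[[292,227],[291,222]],.014))
print('fork tip', onplane(mt,[[326,197],[333,185]],.16))
# block top
for n,(p,d,m) in dict(s=(ps,ds,ms),t=(pt,dt,mt)).items():
    P,u,v=C[n]; B=onplane(mt,[421,230],.1)[0]
    k=(np.hypot(P[:,0]-B[0],P[:,1]-B[1])<.075)&(abs(P[:,2]-.1)<.005)
    r=cv2.minAreaRect(P[k][:,:2].astype(np.float32)); print(n,'block',k.sum(),r)
    k=(np.hypot(P[:,0]-B[0],P[:,1]-B[1])<.05)&(P[:,2]>.178)
    print(n,'handle top',k.sum(),P[k].mean(0), P[k].max(0),P[k].min(0))
    k=(np.hypot(P[:,0]-B[0],P[:,1]-B[1])<.05)&(P[:,2]>.115)&(P[:,2]<.175); print('handle mid',circ(P[k]))
T=[('cup',[415,148],.09),('jar',[166,248],.1),('tin',[368,270],.03),('yel',[440,266],.15),('small',[462,235],.08),('bottle',[190,97],.2)]
for a,b,z in T: print(a,onplane(mt,b,z).round(3),at(mt,dt,b).round(3))
cv2.imwrite('pics/crop1.png',np.hstack([cv2.resize(pt[90:250,200:340],(420,480),interpolation=2),cv2.resize(pt[200:290,390:480],(360,480)[::1],interpolation=2)]))
```

```text
hub [0.6375597  0.10587624 0.1714501 ] 2292
hub circ [0.638  0.1058 0.0723]
s pegs [(np.int32(27), array([0.6   , 0.1348, 0.212 ])), (np.int32(27), array([0.6184, 0.0583, 0.212 ])), (np.int32(29), array([0.6754, 0.1538, 0.212 ])), (np.int32(32), array([0.695 , 0.0766, 0.212 ]))]
t pegs [(np.int32(25), array([0.6869, 0.0759, 0.212 ])), (np.int32(29), array([0.668 , 0.1529, 0.212 ])), (np.int32(27), array([0.6094, 0.0593, 0.212 ])), (np.int32(30), array([0.5903, 0.1339, 0.212 ]))]
pointer tip [[0.5013784  0.07033878 0.014     ]
 [0.51554167 0.07160942 0.014     ]]
fork tip [[ 0.53976514 -0.02387439  0.16      ]
 [ 0.56792007 -0.04466132  0.16      ]]
s block 764 ((0.4497741460800171, -0.26258474588394165), (0.08520875871181488, 0.0911942794919014), 73.76042175292969)
s handle top 97 [ 0.45357261 -0.26220139  0.18361797] [ 0.46693035 -0.24850434  0.18759316] [ 0.43519446 -0.27543079  0.17800388]
handle mid [ 0.4501 -0.262   0.0132]
t block 837 ((0.44658246636390686, -0.2638675570487976), (0.08573248237371445, 0.0852094292640686), 72.99311065673828)
t handle top 112 [ 0.44542525 -0.26112744  0.18510478] [ 0.46001973 -0.24883633  0.19043088] [ 0.43248308 -0.27535007  0.17896879]
handle mid [ 0.4456 -0.2634  0.0135]
cup [[ 0.664 -0.283  0.09 ]] [[ 0.687 -0.303  0.021]]
jar [[0.468 0.394 0.1  ]] [[0.468 0.394 0.102]]
tin [[ 0.36  -0.118  0.03 ]] [[ 0.36  -0.118  0.031]]
yel [[ 0.341 -0.277  0.15 ]] [[ 0.34  -0.271  0.171]]
small [[ 0.417 -0.37   0.08 ]] [[ 0.412 -0.355  0.119]]
bottle [[0.828 0.287 0.2  ]] [[0.831 0.289 0.194]]
```

View pics/crop1.png

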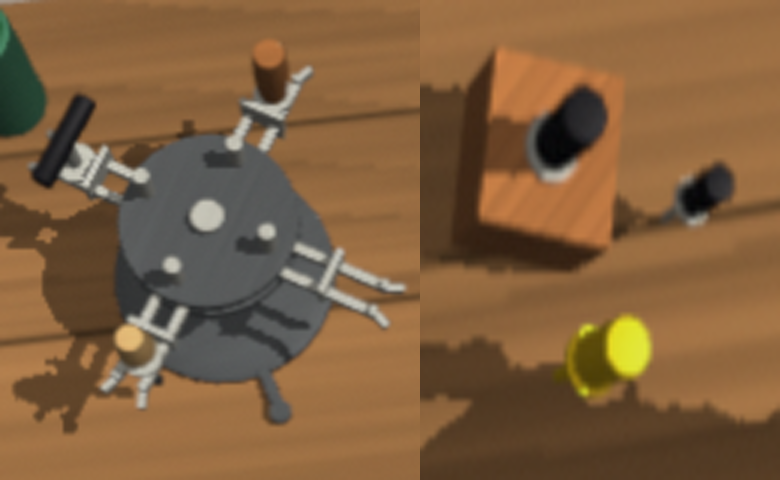

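The crop confirms the choice: the thick black handle with a steel collar stands in the block, with a thinner black one beside it and the yellow one apart. I'll move up and over toward the stand, then take a closer look.

```bash
python3 -m creep '[{"x":-40},{"x":-40},{"x":-40},{"y":-22,"z":-27},{"y":-22,"z":-27},{"y":-22,"z":-27},{"y":-22,"z":-27},{"y":-22,"z":-27},{"y":-22,"z":-27},{"y":-22,"z":-27},{"y":-22,"z":-27},{"y":-22,"z":-27},{"y":-22,"z":-27},{"y":-22,"z":-27},{"y":-22,"z":-27},{"y":-22,"z":-27},{"y":-22,"z":-27},{"y":-22,"z":-27},{"y":-22,"z":-27},{"y":-22,"z":-27}]' 30
cat >> h.py <<'E'
def go(x,y,z,yaw):   # rows needed: turn (tool y to yaw deg, tool x down) first, then shift in new axes, mm
    s=bot.sense(); p=np.array(s['tcp_pos']); A=R.from_quat(s['tool_rot'])
    yy=np.array([np.cos(np.radians(yaw)),np.sin(np.radians(yaw)),0]); xx=np.array([0,0,-1.]); B=np.c_[xx,yy,np.cross(xx,yy)]
    w=(A.inv()*R.from_matrix(B)).as_rotvec(); dv=np.array([x,y,z])-p
    print('t',round(s['t'],2),'tcp',np.round(p,4),'F',np.round(s['ft_force'],1),'w',round(s['width']*1e3,1)); print('turn wx wy wz',w.round(3),'shift now-axes',(A.inv().apply(dv)*1e3).round(1),'after-turn axes',(B.T@dv*1e3).round(1))
E
python3 - <<'E'
from h import *
p,d,m=grab('wrist','w1'); print(rays(m,[320,200])); go(.609,.06,.3,327)
E
```

```text
(array([ 0.3160772 , -0.57338453,  0.38343565]), array([[-0.26457505, -0.11352701, -0.9577003 ]]))
t 0.15 tcp [ 0.2444 -0.6019  0.2217] F [ 0.2 -0.5 -0.3] w 87.1
turn wx wy wz [-0.609 -0.     0.001] shift now-axes [ -77.7 -476.1 -586.9] after-turn axes [ -78.3  -54.7 -753.7]$[0]: bad value
```

View pics/w1.png

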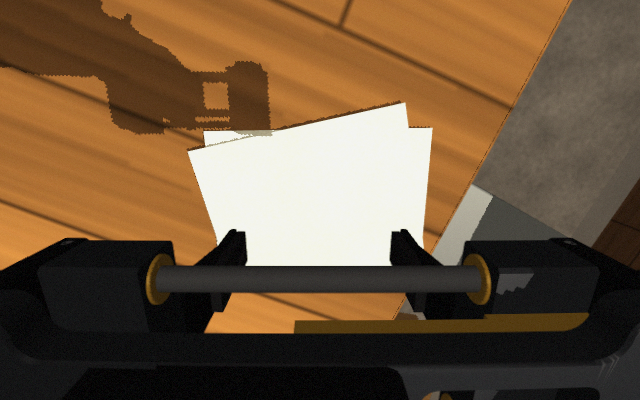

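The picture is still from the start pose, showing paper and table, because the call was refused. The rows may need all six keys, so I'll test that.

```bash
python3 -m creep '[{"x":-40,"y":0,"z":0,"wx":0,"wy":0,"wz":0}]' 30; python3 -m creep '[{"x":-40.0}]' 30
```

```text
t: 0.25
tcp_pos: [0.2431, -0.599, 0.2559]
tool_rot: [-0.693, -0.14, 0.695, -0.131]
ft_force: [-0.1, -0.2, -1.0]
width: 0.0839$[0]: bad value
```

All six keys are required.

```bash
python3 -m creep '[{"x":-45,"y":0,"z":0,"wx":0,"wy":0,"wz":0},{"x":-35,"y":-22,"z":-27,"wx":0,"wy":0,"wz":0},{"x":0,"y":-22,"z":-27,"wx":0,"wy":0,"wz":0},{"x":0,"y":-22,"z":-27,"wx":0,"wy":0,"wz":0},{"x":0,"y":-22,"z":-27,"wx":0,"wy":0,"wz":0},{"x":0,"y":-22,"z":-27,"wx":0,"wy":0,"wz":0},{"x":0,"y":-22,"z":-27,"wx":0,"wy":0,"wz":0},{"x":0,"y":-22,"z":-27,"wx":0,"wy":0,"wz":0},{"x":0,"y":-22,"z":-27,"wx":0,"wy":0,"wz":0},{"x":0,"y":-22,"z":-27,"wx":0,"wy":0,"wz":0},{"x":0,"y":-22,"z":-27,"wx":0,"wy":0,"wz":0},{"x":0,"y":-22,"z":-27,"wx":0,"wy":0,"wz":0},{"x":0,"y":-22,"z":-27,"wx":0,"wy":0,"wz":0},{"x":0,"y":-22,"z":-27,"wx":0,"wy":0,"wz":0},{"x":0,"y":-22,"z":-27,"wx":0,"wy":0,"wz":0},{"x":0,"y":-22,"z":-27,"wx":0,"wy":0,"wz":0},{"x":0,"y":-22,"z":-27,"wx":0,"wy":0,"wz":0},{"x":0,"y":-22,"z":-27,"wx":0,"wy":0,"wz":0},{"x":0,"y":-22,"z":-27,"wx":0,"wy":0,"wz":0},{"x":0,"y":0,"z":0,"wx":0,"wy":0,"wz":0}]' 30
python3 - <<'E'
from h import *
p,d,m=grab('wrist','w2'); print(rays(m,[320,200])); go(.61,.06,.3,327)
E
```

```text
t: 2.25
tcp_pos: [0.5469, -0.0462, 0.3422]
tool_rot: [0.694, 0.14, -0.693, 0.138]
ft_force: [-0.8, 0.6, -0.7]
width: 0.0301
(array([ 0.618246  , -0.01741952,  0.5041658 ]), array([[-0.26259547, -0.11410022, -0.9581769 ]]))
t 2.3 tcp [ 0.5462 -0.0495  0.3421] F [ 0.8 -1.5  0.2] w 29.9
turn wx wy wz [-0.604 -0.     0.001] shift now-axes [  42.2  -76.8 -100.8] after-turn axes [  42.1   -6.1 -126.6]
```

View pics/w2.png

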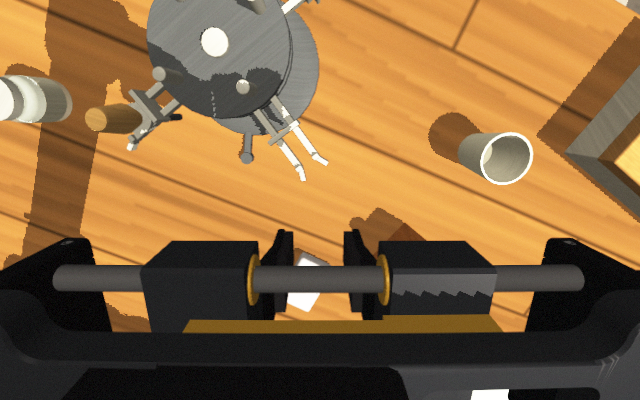

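Wrist view: nut at (215,42), the empty fork's peg at (243,87), prong tips at (303,176) and (322,161), and the pointer end at (247,157). I'll measure the angles from these.

Run:
```python
from h import *
p,d,m=load('w2')
q=lambda uv,z: onplane(m,uv,z)[0]
nut=q([215,42],.182); peg=q([243,87],.212); pt=q([247,157],.014); f=(q([303,178],.163)+q([324,161],.163))/2
print(nut,peg,pt,f)
an=lambda a:np.degrees(np.arctan2(a[1],a[0]))%360
for n,a in dict(peg=peg,pt=pt,f=f).items(): print(n,an(a-nut),np.hypot(*(a-nut)[:2]))
# bright blob refinements
P,u,v=cloud(m,d)
k=(np.hypot(P[:,0]-nut[0],P[:,1]-nut[1])<.03)&(P[:,2]>.178); r=P[k]; print('nut cloud',r.mean(0),k.sum())
k=(np.hypot(P[:,0]-peg[0],P[:,1]-peg[1])<.02)&(P[:,2]>.208); print('peg cloud',P[k].mean(0),k.sum())
k=(np.hypot(P[:,0]-pt[0],P[:,1]-pt[1])<.02)&(P[:,2]>.009)&(P[:,2]<.02); print('pt cloud',P[k].mean(0),k.sum(),P[k].min(0),P[k].max(0))
k=(np.hypot(P[:,0]-nut[0],P[:,1]-nut[1])<.103)&(abs(P[:,2]-.018)<.003); A=np.c_[2*P[k][:,:2],np.ones(k.sum())]
# pointer from top view too
pt_,dt,mt=load('top0'); P,u,v=cloud(mt,dt); ax=np.array([.639,.1055])
rr=np.hypot(P[:,0]-ax[0],P[:,1]-ax[1]); k=(rr>.112)&(rr<.16)&(P[:,2]>.008)&(P[:,2]<.022); c=P[k]; 
print('top pointer',c.mean(0),k.sum(),an(np.median(c,0)-np.r_[ax,0]),rr[k].max())
```

```text
[0.64150252 0.10446469 0.182     ] [0.61241139 0.05707288 0.212     ] [0.50619819 0.06592096 0.014     ] [ 0.55622988 -0.03648445  0.163     ]
peg 238.45660546801298 0.055608250649678545
pt 195.90049965253863 0.1406871759593497
f 238.82653330907047 0.1647364057869847
nut cloud [0.64170008 0.10511612 0.1814245 ] 633
peg cloud [0.6126534  0.05726657 0.21129829] 172
pt cloud [0.50939561 0.06771992 0.01288341] 172 [0.49510613 0.05632207 0.00927809] [0.5258198  0.07684821 0.01620892]
top pointer [0.50911469 0.07087624 0.01236216] 72 194.51147970608983 0.1518395827011659
```

```bash
python3 -m creep '[{"x":0,"y":0,"z":0,"wx":-0.126,"wy":0,"wz":0},{"x":0,"y":0,"z":0,"wx":-0.126,"wy":0,"wz":0},{"x":0,"y":0,"z":0,"wx":-0.126,"wy":0,"wz":0},{"x":0,"y":0,"z":0,"wx":-0.126,"wy":0,"wz":0},{"x":0,"y":0,"z":0,"wx":-0.126,"wy":0,"wz":0},{"x":10,"y":0,"z":-32,"wx":0,"wy":0,"wz":0},{"x":10,"y":0,"z":-32,"wx":0,"wy":0,"wz":0},{"x":10,"y":0,"z":-31,"wx":0,"wy":0,"wz":0},{"x":10,"y":1,"z":-31,"wx":0,"wy":0,"wz":0},{"x":0,"y":0,"z":0,"wx":0,"wy":0,"wz":0},{"x":0,"y":0,"z":0,"wx":0,"wy":0,"wz":0}]' 30
python3 - <<'E'
from h import *
go(.6125,.0573,.188,328.6)
E
```

```text
t: 3.4
tcp_pos: [0.6128, 0.053, 0.3018]
tool_rot: [-0.617, -0.344, 0.619, -0.344]
ft_force: [0.4, -0.6, 0.0]
width: 0.03
t 3.4 tcp [0.6128 0.053  0.3018] F [ 0.4 -0.6  0. ] w 30.0
turn wx wy wz [-0.007  0.002  0.001] shift now-axes [113.8  -2.5  -3.7] after-turn axes [113.8  -2.5  -3.5]
```

```bash
python3 -m creep '[{"x":15,"y":-2.5,"z":-3.5,"wx":-0.007,"wy":0,"wz":0},{"x":20,"y":0,"z":0,"wx":0,"wy":0,"wz":0},{"x":20,"y":0,"z":0,"wx":0,"wy":0,"wz":0},{"x":20,"y":0,"z":0,"wx":0,"wy":0,"wz":0},{"x":20,"y":0,"z":0,"wx":0,"wy":0,"wz":0},{"x":19,"y":0,"z":0,"wx":0,"wy":0,"wz":0},{"x":0,"y":0,"z":0,"wx":0,"wy":0,"wz":0}]' 30
python3 -m creep '[{"x":0,"y":0,"z":0,"wx":0,"wy":0,"wz":0},{"x":0,"y":0,"z":0,"wx":0,"wy":0,"wz":0},{"x":0,"y":0,"z":0,"wx":0,"wy":0,"wz":0},{"x":0,"y":0,"z":0,"wx":0,"wy":0,"wz":0}]' 0
python3 - <<'E'
from h import *
go(.6125,.0573,.188,328.6)
E
```

```text
t: 4.1
tcp_pos: [0.6105, 0.056, 0.1853]
tool_rot: [-0.615, -0.346, 0.619, -0.345]
ft_force: [-1.0, 0.1, 0.6]
width: 0.0298
t: 4.5
tcp_pos: [0.6128, 0.0586, 0.1898]
tool_rot: [0.617, 0.346, -0.616, 0.346]
ft_force: [-3.0, -0.1, 4.2]
width: 0.0133
t 4.5 tcp [0.6128 0.0586 0.1898] F [-3.  -0.1  4.2] w 13.3
turn wx wy wz [ 0.    -0.    -0.001] shift now-axes [1.8 0.5 1.3] after-turn axes [1.8 0.5 1.3]
```

```bash
python3 -m creep '[{"x":0,"y":-2.8,"z":-0.07,"wx":0.05,"wy":0,"wz":0},{"x":0,"y":-2.8,"z":-0.07,"wx":0.05,"wy":0,"wz":0},{"x":0,"y":-2.8,"z":-0.07,"wx":0.05,"wy":0,"wz":0},{"x":0,"y":-2.8,"z":-0.07,"wx":0.05,"wy":0,"wz":0},{"x":0,"y":-2.8,"z":-0.07,"wx":0.05,"wy":0,"wz":0},{"x":0,"y":-2.8,"z":-0.07,"wx":0.05,"wy":0,"wz":0},{"x":0,"y":-2.8,"z":-0.07,"wx":0.05,"wy":0,"wz":0},{"x":0,"y":-2.8,"z":-0.07,"wx":0.05,"wy":0,"wz":0},{"x":0,"y":-2.8,"z":-0.07,"wx":0.05,"wy":0,"wz":0},{"x":0,"y":-2.8,"z":-0.07,"wx":0.05,"wy":0,"wz":0},{"x":0,"y":-2.8,"z":-0.07,"wx":0.05,"wy":0,"wz":0},{"x":0,"y":-2.8,"z":-0.07,"wx":0.05,"wy":0,"wz":0},{"x":0,"y":-2.8,"z":-0.07,"wx":0.05,"wy":0,"wz":0},{"x":0,"y":-2.8,"z":-0.07,"wx":0.05,"wy":0,"wz":0},{"x":0,"y":-2.8,"z":-0.07,"wx":0.05,"wy":0,"wz":0},{"x":0,"y":0,"z":0,"wx":0,"wy":0,"wz":0},{"x":0,"y":0,"z":0,"wx":0,"wy":0,"wz":0}]' 0
python3 - <<'E'
from h import *
go(.5875,.090,.188,285.5)
p,d,m=grab('top','t2'); P,u,v=cloud(m,d); ax=np.array([.639,.1055])
an=lambda a:np.degrees(np.arctan2(a[...,1],a[...,0]))%360
rr=np.hypot(P[:,0]-ax[0],P[:,1]-ax[1]); a=an(P[:,:2]-ax)
k=(rr<.09)&(P[:,2]>.206)&(P[:,2]<.216)
img=np.zeros((400,640),np.uint8); img[v[k],u[k]]=255
N,l,st,cen=cv2.connectedComponentsWithStats(img)
for i in range(1,N):
    q=onplane(m,cen[i],.212)[0]
    if st[i,4]>12: print(st[i,4],q,an(q[:2]-ax),np.hypot(*(q[:2]-ax)))
k=(rr>.112)&(rr<.16)&(P[:,2]>.006)&(P[:,2]<.022); print('pointer',k.sum(),np.median(a[k]))
E
```

```text
t: 6.2
tcp_pos: [0.5881, 0.0902, 0.1898]
tool_rot: [0.701, 0.096, -0.7, 0.097]
ft_force: [-3.2, -2.8, 5.8]
width: 0.013
t 6.2 tcp [0.5881 0.0902 0.1898] F [-3.2 -2.8  5.8] w 13.0
turn wx wy wz [ 0.003 -0.    -0.002] shift now-axes [ 1.8 -0.   0.6] after-turn axes [ 1.8 -0.   0.6]
pointer 7 96.49740376415208
```

```bash
python3 -m creep '[{"x":0,"y":0,"z":0,"wx":0,"wy":0,"wz":0},{"x":0,"y":0,"z":0,"wx":0,"wy":0,"wz":0},{"x":-20,"y":0,"z":0,"wx":0,"wy":0,"wz":0},{"x":-30,"y":0,"z":0,"wx":0,"wy":0,"wz":0},{"x":-30,"y":0,"z":0,"wx":0,"wy":0,"wz":0},{"x":-30,"y":0,"z":25,"wx":0,"wy":0,"wz":0},{"x":-30,"y":0,"z":30,"wx":0,"wy":0,"wz":0},{"x":-20,"y":0,"z":30,"wx":0,"wy":0,"wz":0},{"x":0,"y":0,"z":30,"wx":0,"wy":0,"wz":0},{"x":0,"y":0,"z":0,"wx":0,"wy":0,"wz":0},{"x":0,"y":0,"z":0,"wx":0,"wy":0,"wz":0}]' 30
python3 - <<'E'
from h import *
p,d,m=grab('wrist','w3'); go(.5,.07,.3,285.5)
P,u,v=cloud(m,d)
k=(np.hypot(P[:,0]-.6415,P[:,1]-.105)<.02)&(P[:,2]>.178)&(P[:,2]<.187); print('nut',P[k].mean(0),k.sum())
E
```

```text
t: 7.35
tcp_pos: [0.4775, 0.0602, 0.3488]
tool_rot: [0.701, 0.096, -0.7, 0.096]
ft_force: [0.4, 0.3, 0.9]
width: 0.0297
t 7.4 tcp [0.4777 0.0603 0.3483] F [-0.3 -0.5  0. ] w 30.0
turn wx wy wz [ 0.003 -0.001 -0.   ] shift now-axes [ 48.4  -3.3 -24. ] after-turn axes [ 48.3  -3.4 -24. ]
nut [0.64111772 0.10568908 0.18159542] 640
```

View pics/w3.png

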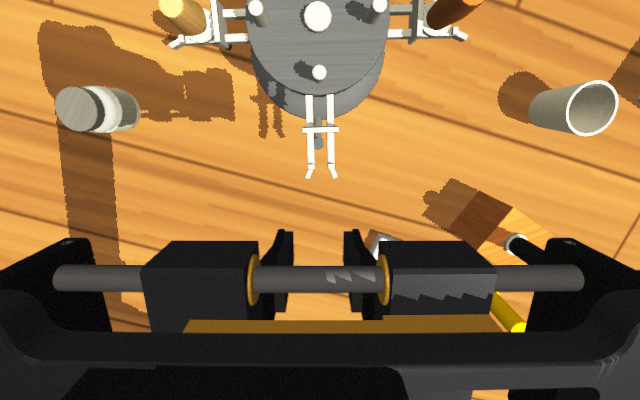

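The fork now stands at about (321,140) over the pointer, whose end shows at (319,143) between the prongs. I'll measure the alignment and the back plate's radius.

Run:
```python
from h import *
p,d,m=load('w3'); P,u,v=cloud(m,d); ax=np.array([.6413,.1052])
an=lambda a:np.degrees(np.arctan2(a[...,1],a[...,0]))%360
r=P[:,:2]-ax; rr=np.hypot(*r.T); a=an(r); near=abs(a-195.5)<12
k=near&(rr<.08)&(P[:,2]>.209); print('peg',an(P[k][:,:2].mean(0)-ax),k.sum(), rr[k].mean())
k=near&(rr>.085)&(rr<.19)&(P[:,2]>.15)&(P[:,2]<.17); 
Q=r[k]; g=an(Q)
for lo in np.arange(.09,.18,.01):
    j=(rr[k]>lo)&(rr[k]<lo+.01); b=g[j]
    if j.sum()>5: t=lo*np.radians(b-195.5)*1e3; print(round(lo,2),j.sum(),'t mm min/max',t.min().round(1),t.max().round(1),'mid ang',((b.min()+b.max())/2).round(2))
k2=near&(rr>.085)&(rr<.15)&(P[:,2]>.173)&(P[:,2]<.186); print('plate',k2.sum(),'r',np.percentile(rr[k2],[2,20,50,80,98]).round(4),'z',P[k2][:,2].max(),'ang mid',(a[k2].min()+a[k2].max())/2)
k=near&(rr>.1)&(P[:,2]>.008)&(P[:,2]<.018); print('pointer',k.sum(),'ang',np.median(a[k]),'r',rr[k].min(),rr[k].max())
print('tips r',rr[near&(P[:,2]>.15)&(P[:,2]<.172)].max())
# pointer dark pixels at z .014 by ray
for uv in ([319,143],[318,148]): q=onplane(m,uv,.014)[0]; print('ptr ray',an(q[:2]-ax),np.hypot(*(q[:2]-ax)))
c=cv2.resize(p[80:190,270:370],(600,660)[::1],interpolation=2)[:600]; cv2.imwrite('pics/c3.png',c)
```

```text
peg 196.52727482277638 148 0.05598306967603458
0.09 129 t mm min/max -13.4 16.4 mid ang 196.43
0.1 125 t mm min/max -13.8 16.5 mid ang 196.28
0.11 53 t mm min/max -11.8 17.0 mid ang 196.87
0.12 117 t mm min/max -12.5 17.9 mid ang 196.79
0.13 119 t mm min/max -11.4 18.2 mid ang 197.01
0.14 117 t mm min/max -11.5 18.2 mid ang 196.87
0.15 110 t mm min/max -11.6 18.5 mid ang 196.82
0.16 83 t mm min/max -13.8 21.6 mid ang 196.9
0.17 6 t mm min/max -12.9 22.5 mid ang 197.11
plate 201 r [0.1083 0.1095 0.1115 0.1131 0.1144] z 0.1813786344269812 ang mid 196.84023474046833
pointer 194 ang 195.7854852984397 r 0.10003714236146818 0.1520446780278098
tips r 0.17087755179999192
ptr ray 196.4554078879901 0.1420138949090694
ptr ray 195.76999733961958 0.15029844385769267
```

View pics/c3.png

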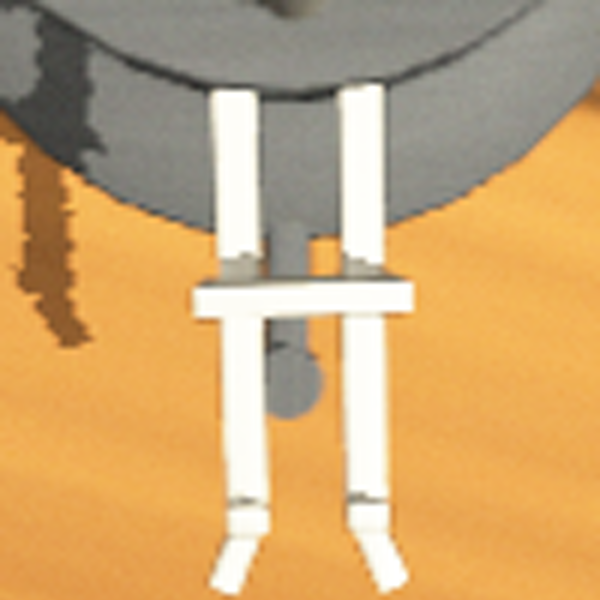

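The crop shows the fork nearly centred over the pointer, with the disc centre at about crop (288,382) and the fork midline at about 305, so roughly 0.8° off. I'll move over the driver, recheck from the top camera with the arm out of the way, and locate the driver with the wrist camera.

```bash
python3 -m creep '[{"x":0,"y":29,"z":11,"wx":0,"wy":0,"wz":0},{"x":0,"y":30,"z":11,"wx":0,"wy":0,"wz":0},{"x":0,"y":30,"z":11,"wx":0,"wy":0,"wz":0},{"x":0,"y":30,"z":11,"wx":0,"wy":0,"wz":0},{"x":0,"y":30,"z":11,"wx":0,"wy":0,"wz":0},{"x":0,"y":30,"z":11,"wx":0,"wy":0,"wz":0},{"x":0,"y":30,"z":11,"wx":0,"wy":0,"wz":0},{"x":0,"y":30,"z":11,"wx":0,"wy":0,"wz":0},{"x":0,"y":30,"z":11,"wx":0,"wy":0,"wz":0},{"x":0,"y":30,"z":11,"wx":0,"wy":0,"wz":0},{"x":0,"y":0,"z":0,"wx":0,"wy":0,"wz":0},{"x":0,"y":0,"z":0,"wx":0,"wy":0,"wz":0}]' 50
python3 - <<'E'
from h import *
an=lambda a:np.degrees(np.arctan2(a[...,1],a[...,0]))%360
p,d,m=grab('top','t3'); P,u,v=cloud(m,d)
k=(np.hypot(P[:,0]-.64,P[:,1]-.105)<.02)&(P[:,2]>.178)&(P[:,2]<.187)
img=np.zeros((400,640),np.uint8); img[v[k],u[k]]=255
def cen(k,z):
    return onplane(m,[u[k].mean(),v[k].mean()],z)[0]
ax=cen(k,.182)[:2]; print('nut',ax,k.sum())
r=P[:,:2]-ax; rr=np.hypot(*r.T); a=an(r); near=abs(a-195.5)<14
k=near&(rr<.08)&(P[:,2]>.209); q=cen(k,.212); print('peg',an(q[:2]-ax),k.sum())
k=near&(rr>.12)&(rr<.19)&(P[:,2]>.145)&(P[:,2]<.175); print('fork',(a[k].min()+a[k].max())/2,a[k].mean(),k.sum(),rr[k].max())
k=near&(rr>.11)&(P[:,2]>.006)&(P[:,2]<.02); print('pointer',np.median(a[k]),k.sum(),rr[k].max())
p2,d2,m2=grab('wrist','w4'); P,u,v=cloud(m2,d2); g=p2[v,u].max(1)
k=(np.hypot(P[:,0]-.448,P[:,1]+.2627)<.035)&(P[:,2]>.12)&(P[:,2]<.195); print('drv',k.sum(),P[k].mean(0) if k.any() else '')
k=(np.hypot(P[:,0]-.448,P[:,1]+.2627)<.03)&(P[:,2]>.183)&(P[:,2]<.19); print('drvtop',k.sum(),P[k].mean(0) if k.any() else '',P[k].min(0),P[k].max(0))
go(.448,-.2627,.141,286)
cv2.imwrite('pics/c4.png',np.vstack([cv2.resize(p[130:240,220:360],(640,300)[::1] if 0 else (382,300),interpolation=2),cv2.resize(p2,(382,239))]))
E
```

```text
t: 8.6
tcp_pos: [0.4526, -0.2577, 0.3471]
tool_rot: [-0.7, -0.097, 0.701, -0.095]
ft_force: [0.1, 1.1, 0.7]
width: 0.0503
nut [0.63847323 0.10476088] 93
peg 194.82104708369343 22
fork 196.04698709894126 196.18124534195866 138 0.16955354460888
pointer 192.5386376263939 1207 0.708743177461146
drv 601 [ 0.45206334 -0.26250532  0.17578735]
drvtop 408 [ 0.44889327 -0.26359173  0.18549432] [ 0.4354299  -0.27663431  0.18307449] [ 0.46238539 -0.25075394  0.18803177]
t 8.7 tcp [ 0.4529 -0.2561  0.3479] F [ 0.7 -0.   0.3] w 49.7
turn wx wy wz [-0.004  0.     0.001] shift now-axes [206.9   5.3   6.5] after-turn axes [206.9   5.    6.6]
```

View pics/c4.png

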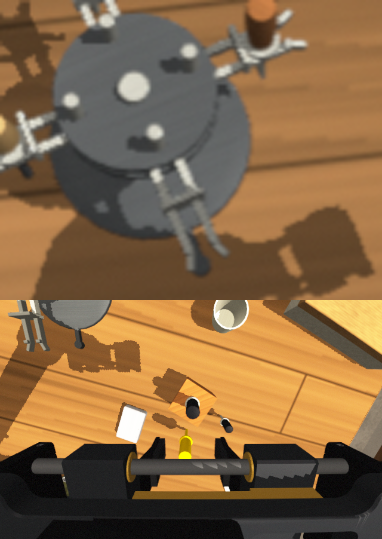

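The top view (inset (180,215)) shows the fork over the pointer within about 1°, and the wrist view shows the black driver in the block at (192,408), between the fingers' approach. Next I descend and grip.

```bash
python3 -m creep '[{"x":20,"y":6,"z":6,"wx":0,"wy":0,"wz":0},{"x":30,"y":0,"z":0,"wx":0,"wy":0,"wz":0},{"x":30,"y":0,"z":0,"wx":0,"wy":0,"wz":0},{"x":30,"y":0,"z":0,"wx":0,"wy":0,"wz":0},{"x":20,"y":0,"z":0,"wx":0,"wy":0,"wz":0},{"x":0,"y":0,"z":0,"wx":0,"wy":0,"wz":0},{"x":0,"y":0,"z":0,"wx":0,"wy":0,"wz":0}]' 50
python3 - <<'E'
from h import *
go(.4487,-.2633,.141,286)
E
```

```text
t: 9.4
tcp_pos: [0.4485, -0.2639, 0.2191]
tool_rot: [0.701, 0.097, -0.7, 0.097]
ft_force: [0.2, 1.1, 0.5]
width: 0.05
t 9.4 tcp [ 0.4485 -0.2639  0.2191] F [0.2 1.1 0.5] w 50.0
turn wx wy wz [-0.005 -0.    -0.   ] shift now-axes [78.1 -0.6 -0.4] after-turn axes [78.1 -0.6 -0.4]
```

```bash
python3 -m creep '[{"x":20,"y":0,"z":0,"wx":0,"wy":0,"wz":0},{"x":20,"y":0,"z":0,"wx":0,"wy":0,"wz":0},{"x":20,"y":0,"z":0,"wx":0,"wy":0,"wz":0},{"x":18,"y":0,"z":0,"wx":0,"wy":0,"wz":0},{"x":0,"y":0,"z":0,"wx":0,"wy":0,"wz":0}]' 50
python3 -m creep '[{"x":0,"y":0,"z":0,"wx":0,"wy":0,"wz":0},{"x":0,"y":0,"z":0,"wx":0,"wy":0,"wz":0},{"x":0,"y":0,"z":0,"wx":0,"wy":0,"wz":0},{"x":0,"y":0,"z":0,"wx":0,"wy":0,"wz":0},{"x":0,"y":0,"z":0,"wx":0,"wy":0,"wz":0}]' 0
python3 - <<'E'
from h import *
go(.4487,-.2633,.141,286)
E
```

```text
t: 9.9
tcp_pos: [0.4475, -0.2642, 0.14]
tool_rot: [-0.7, -0.097, 0.701, -0.096]
ft_force: [0.5, -0.2, 0.9]
width: 0.0501
t: 10.4
tcp_pos: [0.4484, -0.265, 0.1416]
tool_rot: [0.701, 0.096, -0.7, 0.097]
ft_force: [-0.3, 0.2, 4.1]
width: 0.0271
t 10.4 tcp [ 0.4484 -0.265   0.1416] F [-0.3  0.2  4.1] w 27.1
turn wx wy wz [-0.006 -0.001 -0.001] shift now-axes [ 0.6 -1.6 -0.7] after-turn axes [ 0.6 -1.6 -0.8]
```

```bash
python3 -m creep '[{"x":-10,"y":0,"z":0,"wx":0,"wy":0,"wz":0},{"x":-20,"y":0,"z":0,"wx":0,"wy":0,"wz":0},{"x":-25,"y":0,"z":0,"wx":0,"wy":0,"wz":0},{"x":-25,"y":0,"z":0,"wx":0,"wy":0,"wz":0},{"x":-25,"y":0,"z":0,"wx":0,"wy":0,"wz":0},{"x":-20,"y":0,"z":0,"wx":-0.017,"wy":0,"wz":0},{"x":0,"y":-20,"z":-5,"wx":0,"wy":0,"wz":0},{"x":0,"y":-30,"z":-8,"wx":0,"wy":0,"wz":0},{"x":0,"y":-30,"z":-8,"wx":0,"wy":0,"wz":0},{"x":0,"y":-30,"z":-8,"wx":0,"wy":0,"wz":0},{"x":0,"y":-30,"z":-8,"wx":0,"wy":0,"wz":0},{"x":0,"y":-30,"z":-8,"wx":0,"wy":0,"wz":0},{"x":0,"y":-30,"z":-8,"wx":0,"wy":0,"wz":0},{"x":0,"y":-30,"z":-8,"wx":0,"wy":0,"wz":0},{"x":0,"y":-30,"z":-8,"wx":0,"wy":0,"wz":0},{"x":0,"y":-20,"z":-5,"wx":0,"wy":0,"wz":0},{"x":0,"y":-20,"z":-5,"wx":0,"wy":0,"wz":0},{"x":0,"y":0,"z":0,"wx":0,"wy":0,"wz":0},{"x":0,"y":0,"z":0,"wx":0,"wy":0,"wz":0},{"x":0,"y":0,"z":0,"wx":0,"wy":0,"wz":0}]' 0
python3 - <<'E'
from h import *
go(.4449,.0463,.2146,286.7)
p,d,m=grab('scene','s5'); p2,d2,m2=grab('wrist','w5'); s=bot.sense(); print(s['ft_force'],s['tcp_pos'])
cv2.imwrite('pics/c5.png',np.hstack([cv2.resize(p[120:270,280:460],(480,400),interpolation=2)[:, :400],cv2.resize(p2[80:330,190:440],(400,400),interpolation=2)]))
E
```

```text
t: 12.4
tcp_pos: [0.4377, 0.0439, 0.2655]
tool_rot: [-0.7, -0.101, 0.7, -0.102]
ft_force: [0.6, -0.0, -2.3]
width: 0.0273
t 12.4 tcp [0.4377 0.0439 0.2655] F [ 0.6 -0.  -2.3] w 27.3
turn wx wy wz [-0.003  0.    -0.   ] shift now-axes [50.9 -0.3 -7.6] after-turn axes [50.9 -0.2 -7.6]
[-0.24871063  0.3278685  -1.79899047] [0.43772826 0.04402808 0.26546846]
```

View pics/c5.png

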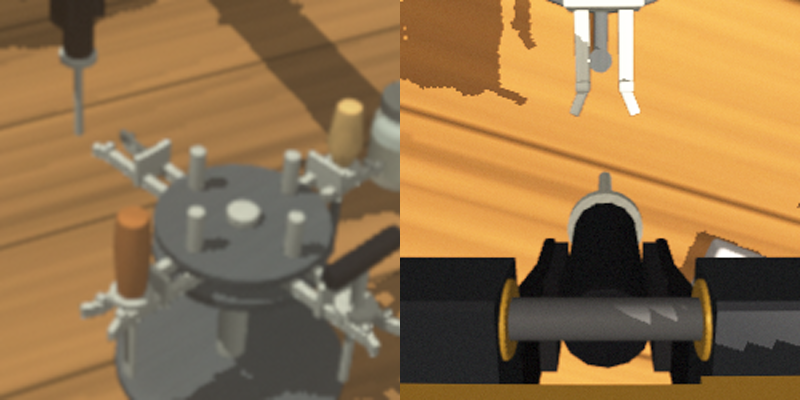

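The driver hangs upright in the grip, with collar and shank clear, at wrist-crop x of about 604. The fork's midline is at about 605, so the two are aligned. Next I descend so the collar is about 5 mm above the lips, then ease inward.

```bash
python3 -m creep '[{"x":20,"y":0,"z":0,"wx":0,"wy":0,"wz":0},{"x":20,"y":0,"z":0,"wx":0,"wy":0,"wz":0},{"x":11,"y":0,"z":-8,"wx":0,"wy":0,"wz":0},{"x":0,"y":0,"z":-10,"wx":0,"wy":0,"wz":0},{"x":0,"y":0,"z":-10,"wx":0,"wy":0,"wz":0},{"x":0,"y":0,"z":-10,"wx":0,"wy":0,"wz":0},{"x":0,"y":0,"z":-10,"wx":0,"wy":0,"wz":0},{"x":0,"y":0,"z":-6,"wx":0,"wy":0,"wz":0},{"x":0,"y":0,"z":0,"wx":0,"wy":0,"wz":0},{"x":0,"y":0,"z":0,"wx":0,"wy":0,"wz":0}]' 0
python3 - <<'E'
from h import *
d=np.array([np.cos(np.radians(196.7)),np.sin(np.radians(196.7))]); go(*(np.array([.6413,.1052])+.1305*d),.2136,286.7)
p2,d2,m2=grab('wrist','w6'); s=bot.sense(); print(s['ft_force'],s['ft_torque'])
cv2.imwrite('pics/c6.png',cv2.resize(p2[0:260,200:440],(560,600),interpolation=2))
E
```

```text
t: 13.5
tcp_pos: [0.4894, 0.0607, 0.2145]
tool_rot: [-0.699, -0.102, 0.7, -0.102]
ft_force: [-0.1, -0.2, -2.7]
width: 0.0275
t 13.5 tcp [0.4894 0.0607 0.2145] F [-0.1 -0.2 -2.7] w 27.5
turn wx wy wz [-0.001  0.001  0.   ] shift now-axes [  0.8   1.  -27.8] after-turn axes [  0.9   1.  -27.8]
[ 0.32153418 -0.07801622 -1.71673587] [-0.06145978 -0.04400393 -0.02369008]
```

View pics/c6.png

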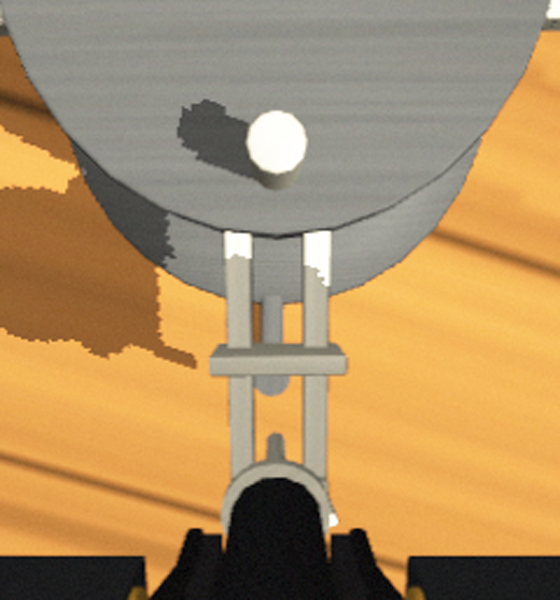

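The collar is over the prongs with the shank in the gap, about 1 mm left of centre (276 against 279). I'll shift y by +1 and approach the back plate.

```bash
python3 -m creep '[{"x":0,"y":1,"z":-3,"wx":0,"wy":0,"wz":0},{"x":0,"y":0,"z":-4,"wx":0,"wy":0,"wz":0},{"x":0,"y":0,"z":-4,"wx":0,"wy":0,"wz":0},{"x":0,"y":0,"z":-4,"wx":0,"wy":0,"wz":0},{"x":0,"y":0,"z":-3,"wx":0,"wy":0,"wz":0},{"x":0,"y":0,"z":-2,"wx":0,"wy":0,"wz":0},{"x":0,"y":0,"z":0,"wx":0,"wy":0,"wz":0},{"x":0,"y":0,"z":0,"wx":0,"wy":0,"wz":0}]' 0
python3 -m creep '[{"x":0,"y":0,"z":-1,"wx":0,"wy":0,"wz":0},{"x":0,"y":0,"z":0,"wx":0,"wy":0,"wz":0},{"x":0,"y":0,"z":-1,"wx":0,"wy":0,"wz":0},{"x":0,"y":0,"z":0,"wx":0,"wy":0,"wz":0}]' 0
python3 - <<'E'
from h import *
go(.5163,.0677,.2136,286.7)
p2,d2,m2=grab('wrist','w7'); F=[bot.sense()['ft_force']]
for i in range(2): read_camera('wrist'); F.append(bot.sense()['ft_force'])
print(np.mean(F,0)); cv2.imwrite('pics/c7.png',cv2.resize(p2[120:270,240:400],(640,600),interpolation=2))
E
```

```text
t: 14.35
tcp_pos: [0.5089, 0.0655, 0.2144]
tool_rot: [-0.7, -0.102, 0.7, -0.102]
ft_force: [-0.6, 0.3, -0.7]
width: 0.0273
t: 14.75
tcp_pos: [0.5109, 0.066, 0.2145]
tool_rot: [0.7, 0.102, -0.7, 0.102]
ft_force: [-0.7, -0.3, -1.4]
width: 0.0273
t 14.75 tcp [0.5109 0.066  0.2145] F [-0.7 -0.3 -1.4] w 27.3
turn wx wy wz [-0.002 -0.    -0.   ] shift now-axes [ 0.9 -0.1 -5.7] after-turn axes [ 0.9 -0.1 -5.7]
[-0.14459636 -0.00676845 -1.89303429]
```

View pics/c7.png

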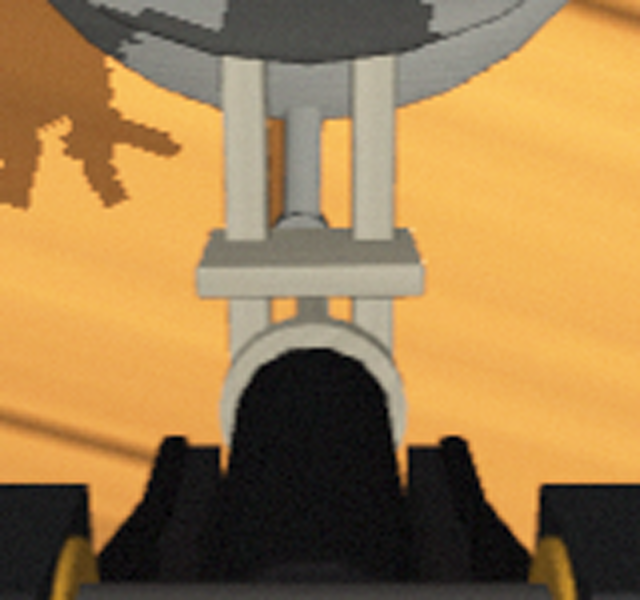

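The collar's near edge (y about 322) sits about 5 mm short of the plate's face (y about 297), centred in the fork. I'll continue in small steps with force readings.

```bash
Z='{"x":0,"y":0,"z":0,"wx":0,"wy":0,"wz":0}'; python3 -m creep '[{"x":0,"y":0,"z":-1,"wx":0,"wy":0,"wz":0},{"x":0,"y":0,"z":-1,"wx":0,"wy":0,"wz":0},{"x":0,"y":0,"z":-1,"wx":0,"wy":0,"wz":0},{"x":0,"y":0,"z":0,"wx":0,"wy":0,"wz":0}]' 0 | grep -E 'tcp|force'
python3 -m creep '[{"x":0,"y":0,"z":-0.7,"wx":0,"wy":0,"wz":0},{"x":0,"y":0,"z":0,"wx":0,"wy":0,"wz":0}]' 0 | grep -E 'tcp|force'
python3 -c "
from plant import bot,read_camera
import numpy as np
F=[]
for i in range(3): read_camera('top'); F.append(bot.sense()['ft_force'])
print(np.mean(F,0))"
```

```text
tcp_pos: [0.5138, 0.0669, 0.2145]
ft_force: [0.1, 0.6, -1.5]
tcp_pos: [0.5145, 0.0671, 0.2145]
ft_force: [0.4, -0.1, -1.4]
[-0.38303094  0.13158929 -1.7637846 ]
```

```bash
python3 -m creep '[{"x":0,"y":0,"z":-0.6,"wx":0,"wy":0,"wz":0},{"x":0,"y":0,"z":0,"wx":0,"wy":0,"wz":0}]' 0 | grep -E 'tcp|force'
python3 -c "
from plant import bot,read_camera
import numpy as np
F=[]
for i in range(3): read_camera('top'); F.append(bot.sense()['ft_force'])
print(np.mean(F,0))"
python3 -m creep '[{"x":0,"y":0,"z":-0.6,"wx":0,"wy":0,"wz":0},{"x":0,"y":0,"z":0,"wx":0,"wy":0,"wz":0}]' 0 | grep -E 'tcp|force'
python3 -c "
from plant import bot,read_camera
import numpy as np
F=[]
for i in range(3): read_camera('top'); F.append(bot.sense()['ft_force'])
print(np.mean(F,0))"
```

```text
tcp_pos: [0.515, 0.0672, 0.2145]
ft_force: [-0.4, -0.2, -1.5]
[-0.19486995  0.06045594 -1.14527718]
tcp_pos: [0.5156, 0.0674, 0.2145]
ft_force: [-0.7, -0.2, -1.7]
[ 0.00739746 -0.26177781 -1.51601251]
```

```bash
cat > f.py <<'E'
from plant import bot,read_camera
import numpy as np
F=[]
for i in range(3): read_camera('top'); F.append(bot.sense()['ft_force'])
f=np.mean(F,0); print('mean F',f.round(2),'outward',round(-f[0]*.958-f[1]*.287,2))
E
python3 -m creep '[{"x":0,"y":0,"z":-0.6,"wx":0,"wy":0,"wz":0},{"x":0,"y":0,"z":0,"wx":0,"wy":0,"wz":0}]' 0 | grep -E 'tcp|force'
python3 f.py
python3 -m creep '[{"x":0,"y":0,"z":-0.6,"wx":0,"wy":0,"wz":0},{"x":0,"y":0,"z":0,"wx":0,"wy":0,"wz":0}]' 0 | grep -E 'tcp|force'
python3 f.py
```

```text
tcp_pos: [0.5158, 0.0675, 0.2145]
ft_force: [-0.9, -1.0, -0.2]
mean F [-1.53 -0.68 -0.34] outward 1.66
tcp_pos: [0.516, 0.0675, 0.2144]
ft_force: [-3.9, -1.8, 1.1]
mean F [-4.51 -0.95  1.58] outward 4.6
```

There is light contact: 4.6 N outward, held for a moment. I'll back off 2.4 mm to the middle of the 3 mm clearance, then lower.

```bash
python3 -m creep '[{"x":0,"y":0,"z":1.2,"wx":0,"wy":0,"wz":0},{"x":0,"y":0,"z":1.2,"wx":0,"wy":0,"wz":0},{"x":0,"y":0,"z":0,"wx":0,"wy":0,"wz":0}]' 0 | grep -E 'tcp|force'
python3 f.py
python3 -m creep '[{"x":2,"y":0,"z":0,"wx":0,"wy":0,"wz":0},{"x":2,"y":0,"z":0,"wx":0,"wy":0,"wz":0},{"x":1,"y":0,"z":0,"wx":0,"wy":0,"wz":0},{"x":1,"y":0,"z":0,"wx":0,"wy":0,"wz":0},{"x":1,"y":0,"z":0,"wx":0,"wy":0,"wz":0},{"x":0,"y":0,"z":0,"wx":0,"wy":0,"wz":0}]' 0 | grep -E 'tcp|force'
python3 f.py
```

```text
tcp_pos: [0.5151, 0.0673, 0.2147]
ft_force: [-0.4, 0.9, -1.0]
mean F [ 0.62 -0.14 -1.55] outward -0.56
tcp_pos: [0.5143, 0.067, 0.2073]
ft_force: [0.2, 0.1, -1.0]
mean F [-0.04 -0.05 -1.73] outward 0.05
```

```bash
python3 -m creep '[{"x":1,"y":0,"z":0,"wx":0,"wy":0,"wz":0},{"x":1,"y":0,"z":0,"wx":0,"wy":0,"wz":0},{"x":0,"y":0,"z":0,"wx":0,"wy":0,"wz":0}]' 0 | grep -E 'tcp|force'
python3 f.py
python3 -m creep '[{"x":1,"y":0,"z":0,"wx":0,"wy":0,"wz":0},{"x":1,"y":0,"z":0,"wx":0,"wy":0,"wz":0},{"x":0,"y":0,"z":0,"wx":0,"wy":0,"wz":0}]' 0 | grep -E 'tcp|force'
python3 f.py
```

```text
tcp_pos: [0.5143, 0.067, 0.2053]
ft_force: [-0.0, -0.3, -1.9]
mean F [ 0.27  0.48 -1.24] outward -0.39
tcp_pos: [0.5143, 0.067, 0.2033]
ft_force: [0.4, -1.1, -1.5]
mean F [ 0.25 -0.3  -1.93] outward -0.15
```

```bash
python3 -m creep '[{"x":0.6,"y":0,"z":0,"wx":0,"wy":0,"wz":0},{"x":0.5,"y":0,"z":0,"wx":0,"wy":0,"wz":0},{"x":0,"y":0,"z":0,"wx":0,"wy":0,"wz":0}]' 0 | grep -E 'tcp|force'
python3 f.py
python3 -m creep '[{"x":0.4,"y":0,"z":0,"wx":0,"wy":0,"wz":0},{"x":0,"y":0,"z":0,"wx":0,"wy":0,"wz":0}]' 0 | grep -E 'tcp|force'
python3 f.py
```

```text
tcp_pos: [0.5143, 0.067, 0.2023]
ft_force: [-0.3, -0.4, -1.4]
mean F [ 0.44 -0.28 -1.64] outward -0.34
tcp_pos: [0.5144, 0.067, 0.202]
ft_force: [-0.4, 0.3, -1.3]
mean F [-0.71 -0.42 -1.4 ] outward 0.8
```

```bash
python3 -m creep '[{"x":0.4,"y":0,"z":0,"wx":0,"wy":0,"wz":0},{"x":0,"y":0,"z":0,"wx":0,"wy":0,"wz":0}]' 0 | grep -E 'tcp|force'
python3 f.py
python3 -m creep '[{"x":0.4,"y":0,"z":0,"wx":0,"wy":0,"wz":0},{"x":0,"y":0,"z":0,"wx":0,"wy":0,"wz":0}]' 0 | grep -E 'tcp|force'
python3 f.py
```

```text
tcp_pos: [0.5144, 0.067, 0.2017]
ft_force: [0.1, -0.2, -1.7]
mean F [ 0.01  0.19 -1.5 ] outward -0.06
tcp_pos: [0.5145, 0.0671, 0.2016]
ft_force: [-1.2, -0.5, 1.5]
mean F [-1.09  0.09  2.57] outward 1.01
```

The collar bears on the prongs at TCP z 0.2016, exactly as predicted, with about 2.5 N of net support. I'll release, pause, and look.

```bash
python3 -m creep '[{"x":0,"y":0,"z":0,"wx":0,"wy":0,"wz":0},{"x":0,"y":0,"z":0,"wx":0,"wy":0,"wz":0},{"x":0,"y":0,"z":0,"wx":0,"wy":0,"wz":0},{"x":0,"y":0,"z":0,"wx":0,"wy":0,"wz":0}]' 46
python3 f.py
python3 -m creep '[{"x":-5,"y":0,"z":0,"wx":0,"wy":0,"wz":0},{"x":-10,"y":0,"z":0,"wx":0,"wy":0,"wz":0},{"x":-20,"y":0,"z":0,"wx":0,"wy":0,"wz":0},{"x":-20,"y":0,"z":0,"wx":0,"wy":0,"wz":0},{"x":-25,"y":0,"z":0,"wx":0,"wy":0,"wz":0},{"x":-25,"y":0,"z":0,"wx":0,"wy":0,"wz":0},{"x":-25,"y":0,"z":0,"wx":0,"wy":0,"wz":0},{"x":0,"y":30,"z":20,"wx":0,"wy":0,"wz":0},{"x":0,"y":30,"z":20,"wx":0,"wy":0,"wz":0},{"x":0,"y":30,"z":20,"wx":0,"wy":0,"wz":0},{"x":0,"y":30,"z":5,"wx":0,"wy":0,"wz":0},{"x":0,"y":30,"z":0,"wx":0,"wy":0,"wz":0},{"x":0,"y":30,"z":0,"wx":0,"wy":0,"wz":0},{"x":0,"y":0,"z":0,"wx":0,"wy":0,"wz":0},{"x":0,"y":0,"z":0,"wx":0,"wy":0,"wz":0}]' 46
python3 - <<'E'
from h import *
p,d,m=grab('top','t9'); p2,d2,m2=grab('scene','s9')
an=lambda a:np.degrees(np.arctan2(a[...,1],a[...,0]))%360
P,u,v=cloud(m,d); ax=np.array([.6385,.1048]); r=P[:,:2]-ax; rr=np.hypot(*r.T); a=an(r); near=abs(a-195.5)<14
k=near&(rr>.09)&(rr<.16)&(P[:,2]>.235); print('handle top',P[k].mean(0),P[k][:,2].max(),'ang',an(P[k][:,:2].mean(0)-ax),'r',rr[k].mean(),k.sum())
P2,_,_=cloud(m2,d2); k=(np.hypot(P2[:,0]-.515,P2[:,1]-.067)<.04)&(P2[:,2]>.24); print('scene handle top',P2[k].mean(0),P2[k][:,2].max())
k=near&(rr<.08)&(P[:,2]>.209); q=onplane(m,[u[k].mean(),v[k].mean()],.212)[0]; print('peg',an(q[:2]-ax),k.sum())
cv2.imwrite('pics/c9.png',np.hstack([cv2.resize(p[130:240,220:340],(400,367),interpolation=2),cv2.resize(p2[120:290,270:455],(400,367),interpolation=2)]))
E
```

```text
t: 21.05
tcp_pos: [0.5144, 0.067, 0.2011]
tool_rot: [-0.7, -0.102, 0.7, -0.102]
ft_force: [0.1, -0.4, 0.9]
width: 0.0445
mean F [-0.16 -0.37  0.28] outward 0.26
t: 22.7
tcp_pos: [0.5036, -0.1243, 0.3317]
tool_rot: [0.7, 0.102, -0.7, 0.101]
ft_force: [0.6, 0.1, 1.0]
width: 0.0464
handle top [0.51200938 0.06820804 0.24472821] 0.24951472272989184 ang 196.13441343529763 r 0.13185954108865178 122
scene handle top [0.51996805 0.06736435 0.24414151] 0.249660445274555
peg 194.7452767205076 25
```

View pics/c9.png

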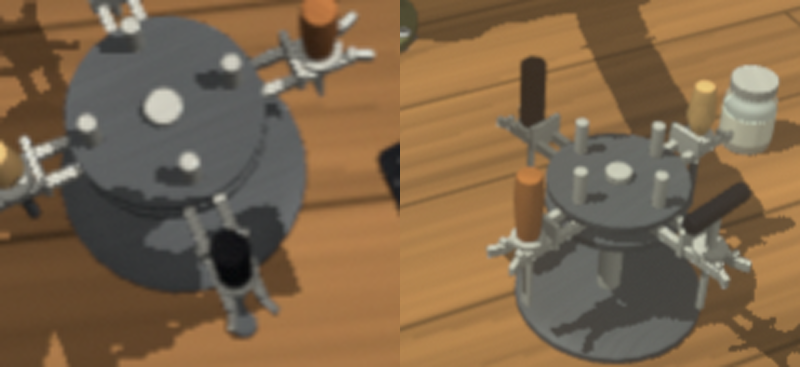

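The driver stands upright in the fork (crop (232,255) top, (533,90) scene), with its top at the expected height and the carousel unmoved. I'm handing in.

```bash
python3 -c "
from plant import bot
bot.hand_in(); print(bot.sense()['t'])"
```

```text
the job is handed in; nothing more can be done
the job is handed in; nothing more can be done
```

I turned the carousel clockwise by its peg until the empty fork stood over the pointer, then hung the black screwdriver upright in that fork and handed the job in after about 23 s. I passed the driver in above the lips until its collar bore on the back plate with about 4.6 N. I then backed it off about 2 mm, lowered it until the prongs took its weight (about 4 N up), and let go.

**Final checks:**
- **Driver:** its top is at about 0.245 m, with 0.246 m expected. It stands 132 mm from the column's axis, where the seat's middle was measured.
- **Carousel:** the peg did not shift during the hanging (194.8° before, 194.7° after).
- **Cup, jar and tin:** I never steered the arm near them, but I did not measure their positions again at the end.

**Fork over the pointer:** the two cameras do not agree exactly. The fork's prongs read 0.8 to 1.4° counter-clockwise of the pointer, and its peg 0.1 to 0.5°. I did not correct this because it is within the calibration error.

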